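Match the sample panel's slope and clamp it

ROBOT

A 6-joint arm with a two-finger parallel gripper is mounted at the origin on the work surface. World frame = base frame: x ahead of the robot, y to its left, z up, the work surface at z = 0. Lengths are in m, angles in rad, forces in N, time in s.
With the tool pointing down it reaches from about 0.275 to 0.825 m from the base axis. Payload 5.2 kg.
Tool frame: the origin (TCP) lies at the very end of the fingers, on their centre line; the grasp point (between the pads) lies 19 mm behind it; z points along the fingers, y is the line along which they close (so a half turn about z gives the same grasp; the last joint's range is limited). The gripper opens to 93 mm and grips with 3 to 60 N. Pads are 15 mm wide; open, the fingers measure 128 mm over their backs; the gripper's body (75 mm by 188 mm) begins 65 mm behind the grasp point.
Start: joints at [-0.203, 0.259, 1.535, -0, 1.348, -0.203], TCP at [0.55, 0, 0.219] pointing down, gripper open.
Joint ranges: [-3.14, 3.14], [-0.91, 2.08], [0.19, 2.58], [-1.22, 4.36], [0.22, 2.71], [-3.12, 3.12]. Speed limits (rad/s): [2.57, 2.57, 3.14, 3.14, 3.14, 3.14].

INTERFACE

Orientations are given as a 3x3 rotation matrix whose columns are the frame's x, y, z axes.
In Python, from station import robot gives the robot as it stands.
- The arm moves only by the tool send_rows, never from a script. Its argument "moves" is a list of rows, each a list of 7 numbers: the turn, a rotation vector about the tool's x, y, z in degrees, then the shift along the tool's x, y, z in cm, then the finger opening in cm, from 0 to 9.3. In form: [[wx, wy, wz, dx, dy, dz, gripper], ...]. A call has 1 to 20 rows; each row is the pose to reach, as a shift and turn from the pose commanded when the call began, along the tool's axes at that moment; what a row does not reach only later rows make up. A row lasts 1/12 s, in which the tool goes at most 41.7 mm and 7.16 degrees, less where a joint would pass 70% of its speed; a pose out of reach is approached as far as the arm can. A call with a gripper value outside its range is refused whole. The fingers move at their own pace and stop on an object; the grip force is fixed at half the most. Time passes only in rows, so rows that repeat a pose let the fingers close. It gives the time, the measured TCP pose, the force, the opening and the grip force at its end, in the units of the state.
- robot.sense(): the state, without advancing time (a new reading comes with each control period).
- robot.camera(name): name is "scene" or "side" or "wrist"; returns (picture, depth): 384x512x3 uint8, red, green, blue; 384x512 float32, m along the optical axis (not along the pixel's ray), 0 where there is no reading.
- robot.get_calibration(name): a dict with "camera_matrix" (3x3 intrinsics, pixels), "T" (4x4, takes a point from camera to world coordinates). Camera axes: x right, y up, looking along -z (the intrinsics and any distortion apply to the point x, -y, -z); pixel columns grow to the right and rows downward; lengths in m; the calibration is good to about 2 mm. A picture is of the moment at which its call begins: read the wrist's pose just before it. get_calibration takes no time and is no camera call; for the wrist camera it gives the pose at the moment of the call.
- robot.sign_off(): hands the job in; it is judged then, once.
The state is a dict: "time_s": time; "qpos": joint angles; "joint_velocities": joint speeds; "joint_efforts": joint torques, N m; "position": TCP position; "ee_rot": TCP orientation; "ft_force": force on the tool from outside, world axes, zero at the start; "wrist_torque": the same for the moment, N m; "width": finger opening in m; "finger_force": force on a finger pad.
Only numpy, scipy, OpenCV 4.12 (cv2) and the standard library are available. Lean on these libraries where they do the work, as an engineer would, in place of code of your own. Each camera call takes 0.05 s, during which the arm holds its last target. There are 200 camera calls.

TASK

On the comparison stand, tilt the panel with the side handle up to the same slope as the already set master panel next to it, so that both samples can be judged side by side. Then, with the slope set, flip the upright cam lever in front fully down to clamp it, and leave both panels parallel. Do not shift the master panel or the dish, jar and carton standing by.

Things in the scene. Friction and masses are not known exactly. Their poses are not given: they have to be found in the camera images.
- stand: Fixed grey base plate, 270 (x) x 300 (y) x 12 mm, place and yaw vary. Origin on the bench, plate from x -160 to 110, y -150 to 150 mm; x away from the robot at yaw 0, y left, z up. Two white tilting panels side by side on one hinge line (parallel to y, x -40 mm, 50 mm high): work panel right (-y), master panel left (+y). A 74 mm high guide block stands between lever and hinge.
- work_panel (a joint): Tilt of the work panel (rad): 0 level, free edge away from the robot; positive lifts the free edge up and back towards the robot; range 0 to 1.45, starts at 0.15 to 0.45. Stiff by friction: it stays where it is left. Lifting takes about 5 to 8 N at the handle, lowering 2 to 5 N. With the lever down it is braked and noticeably stiffer.
- ref_panel (a joint): Tilt of the master panel (rad), same zero, hinge line and direction as work_panel; preset between 0.75 and 1.15. Must not be moved; the work panel has to come to this same value.
- peg (a point): Middle of the work panel's handle: black round grip, 16 mm diameter, 48 mm long, on a thin pin out of the panel's right side, parallel to the hinge line, 115 mm from it, 35 mm outside the panel; free all round. Can be pinched from above, fingers closing along the stand's x; it turns between the pads as it follows its arc. Axes of the panel: x hinge to free edge, y left, z out of its upper face.
- work_hinge (a point): Point on the hinge line at the middle of the work panel, 50 mm above the bench; axes of the stand. Panels: 140 mm from hinge line to free edge, 120 mm wide, 8 mm thick, with a steel bracket up to 18 mm proud of the upper face (look only). The handle's middle is 95 mm right of this point (stand -y). Dark cheeks 12 mm thick, 34 mm long, 70 mm high stand at the panel's ends at the hinge.
- ref_edge (a point): Middle of the free edge of the master panel, 140 mm from the hinge line; axes of that panel: x from hinge to free edge, y along the hinge to the left, z out of the upper face.
- lock_lever (a joint): Angle of the cam lever (rad) about an axis parallel to the stand's x: 0 upright, positive swings its tip to the right (stand -y) and down; range -0.25 to 1.5, the stop at 1.5 is fully down, nearly level. Starts at -0.15 to 0.2. Stiff (3 to 6 N at the tip), stays where it is left. Going down it pushes a shoe 4 mm onto the work panel's hinge barrel and brakes it.
- lever_pivot (a point): The lever's pivot, 58 mm above the bench, in front of the work panel, at stand x -137 mm, y -30 mm; axes are those of the stand.
- lever_grip (a point): Point in the lever's black grip, 75 mm from the pivot along the lever. Lever: steel bar reaching 90 mm from the pivot, 12 mm thick (stand x), 16 mm wide; grip 34 mm long, 14 mm thick (stand x), 22 mm wide, ending 95 mm from the pivot. Axes of the lever: z from pivot to tip. Can be pinched from above with fingers closing along the stand's x, or pushed over and down.
- dish: White bowl, 100 mm across, 35 mm high, loose on the bench right of the stand; origin at its underside. Bystander.
- jar: Clear closed jar, 66 mm across, 110 mm high, loose on the bench right of the stand; origin at its underside. Bystander.
- carton: Closed cardboard box 130 x 90 x 60 mm, loose on the bench right of the stand; origin at its underside. Bystander.

How it is judged:
By the outcome, as a careful person would: the job done as asked, in the order asked, and still so for the second after the job is handed in, with the robot touching nothing.
It also fails if it takes over 67 s, if anything falls off the work surface, if the arm or the gripper's body presses on something with over 40 N, if the wrist force passes 120 N, or if a joint passes its speed limit or range.

## Working session

There is one attempt and no reset: what is moved stays moved. The work goes in short steps, Python scripts to look and compute and a tool call to move; the robot and the scene stay as the last step left them, time stands still between calls to the robot, and variables do not carry over. Pictures are saved under pics/ and viewed, at most 10 in all, crops included, and the job is handed in when it is done.

Besides the shell and the picture viewer there is one more tool, called after "Request:" as a command line: name --pt "numbers of a row" for each row, then --argument value for the rest. send_rows: Moves the arm, as the interface text tells. Its arguments: {"type":"object","properties":{"moves":{"type":"array"}},"required":["moves"]}

```bash
mkdir -p pics; ls
python3 - <<'E'
from station import robot
import cv2,numpy as np
s=robot.sense();print(s['time_s'],s['position'],s['ee_rot'],s['width'])
for n in ['scene','side']:
    p,d=robot.camera(n);c=robot.get_calibration(n)
    np.savez(f'pics/{n}.npz',p=p,d=d,K=c['camera_matrix'],T=c['T'])
    print(n,c, (d>0).mean())
    cv2.imwrite(f'pics/{n}.png',p[:,:,::-1])
E
```

```text
pics
0.0 [5.49450839e-01 1.40122763e-04 2.17820483e-01] [[-8.69705399e-06  9.99998406e-01 -1.78529607e-03]
 [ 9.99999936e-01  9.33780874e-06  3.58898693e-04]
 [ 3.58914792e-04 -1.78529283e-03 -9.99998342e-01]] 0.09276662026077187
scene {'camera_matrix': array([[459.49613976,   0.        , 262.99525851],
       [  0.        , 459.49613976, 191.25380856],
       [  0.        ,   0.        ,   1.        ]]), 'T': array([[-0.81587216, -0.48281781,  0.31818166,  0.97248132],
       [ 0.57816334, -0.67266416,  0.46179009,  0.46773874],
       [-0.00893108,  0.56072265,  0.82795552,  1.12795518],
       [ 0.        ,  0.        ,  0.        ,  1.        ]])} 0.9960428873697916
side {'camera_matrix': array([[359.98574092,   0.        , 261.95640397],
       [  0.        , 359.98574092, 191.40911177],
       [  0.        ,   0.        ,   1.        ]]), 'T': array([[-0.98654877,  0.06986683, -0.14778412,  0.42677346],
       [-0.16206996, -0.53600353,  0.82851285,  0.62466031],
       [-0.02132724,  0.8413197 ,  0.54011694,  0.57562563],
       [ 0.        ,  0.        ,  0.        ,  1.        ]])} 0.9962005615234375
```

View pics/scene.png

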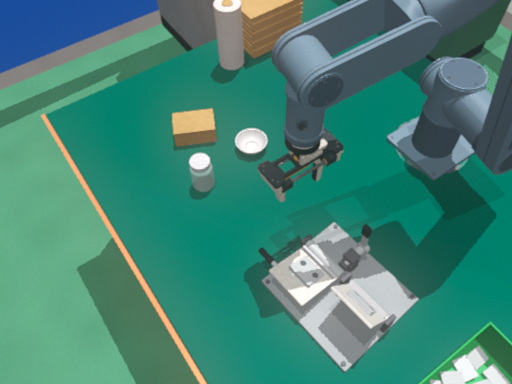

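View pics/side.png

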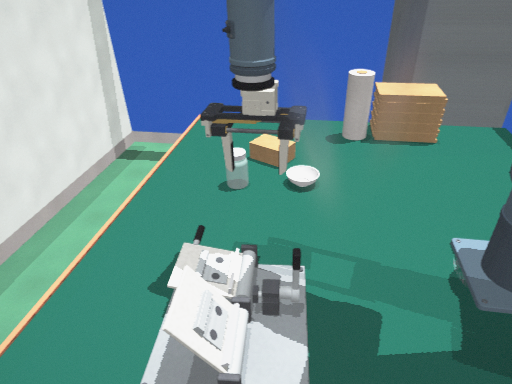

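The scene picture shows the stand around (340,295), with the handle at (266,255), lever grip at (367,232) and master panel at (360,300). In the side picture the handle is at (199,235), the lever grip at (297,258) and the master panel at (205,315). Next I fit the plate outline and the dark parts from depth.

```bash
cat > h.py <<'E'
import numpy as np,cv2
def load(n):
    f=np.load(f'pics/{n}.npz');return f['p'],f['d'],f['K'],f['T']
def cloud(p,d,K,T):
    v,u=np.mgrid[:d.shape[0],:d.shape[1]]
    X=np.stack([(u-K[0,2])/K[0,0]*d,-(v-K[1,2])/K[1,1]*d,-d],-1)
    return X@T[:3,:3].T+T[:3,3]
def ray(u,v,K,T):
    r=T[:3,:3]@np.array([(u-K[0,2])/K[0,0],-(v-K[1,2])/K[1,1],-1.]);return T[:3,3],r/np.linalg.norm(r)
def cross(a,b):
    (o1,r1),(o2,r2)=a,b
    s=np.linalg.lstsq(np.c_[r1,-r2],o2-o1,rcond=None)[0]
    p,q=o1+s[0]*r1,o2+s[1]*r2
    return (p+q)/2,np.linalg.norm(p-q)
E
python3 - <<'E'
from h import *
for n in ['scene','side']:
    p,d,K,T=load(n);W=cloud(p,d,K,T)
    hsv=cv2.cvtColor(p,cv2.COLOR_RGB2HSV)
    box=(W[...,0]>.3)&(W[...,0]<.8)&(W[...,1]>-.1)&(W[...,1]<.5)&(d>0)
    gr=box&(hsv[...,1]<60)&(hsv[...,2]>90)&(W[...,2]<.025)&(W[...,2]>0.0)
    m=cv2.morphologyEx(gr.astype(np.uint8),cv2.MORPH_OPEN,np.ones((3,3)))
    c,l,s,_=cv2.connectedComponentsWithStats(m)
    k=1+s[1:,4].argmax();P=W[l==k]
    print(n,'plate',len(P),P[:,2].mean(),P[:,2].std(),cv2.minAreaRect(P[:,:2].astype(np.float32)), P.min(0),P.max(0))
    dk=(box&(p.max(2)<45)&(W[...,2]>.03)&(W[...,2]<.2)).astype(np.uint8)
    c,l,s,ct=cv2.connectedComponentsWithStats(dk)
    for i in range(1,c):
        if s[i,4]>12: print(' dark',s[i],ct[i].round(1),W[l==i].mean(0).round(4),W[l==i].min(0).round(3),W[l==i].max(0).round(3))
E
```

```text
scene plate 4267 0.010958864249239338 0.0022763957104695105 ((0.6207969188690186, 0.21005594730377197), (0.1536674201488495, 0.3003182113170624), 5.313007831573486) [5.38123732e-01 6.57038338e-02 2.04848119e-04] [0.70969365 0.36597718 0.02135321]
side plate 5106 0.01168288736803113 0.0011386299212012485 ((0.4828763008117676, 0.1803891509771347), (0.11067678034305573, 0.2716054916381836), 5.0828776359558105) [4.17876322e-01 4.03143411e-02 1.11480700e-04] [0.53636168 0.32011847 0.02481319]
 dark [195 226   9  14  55] [199.8 232.6] [0.6705 0.0436 0.0783] [0.665 0.021 0.072] [0.677 0.065 0.082]
 dark [294 249   6   5  16] [296.8 250.7] [0.4521 0.1545 0.1523] [0.448 0.15  0.151] [0.457 0.162 0.154]
 dark [293 253   7  16  95] [295.9 261.5] [0.4522 0.1673 0.1389] [0.446 0.163 0.123] [0.458 0.17  0.154]
```

Run:
```python
from h import *
A=[]
D={}
for n in ['scene','side']:
    p,d,K,T=load(n);W=cloud(p,d,K,T)
    hsv=cv2.cvtColor(p,cv2.COLOR_RGB2HSV)
    box=(W[...,0]>.35)&(W[...,0]<.75)&(W[...,1]>-.02)&(W[...,1]<.45)&(d>0)
    gr=box&(hsv[...,1]<70)&(hsv[...,2]>70)
    m=cv2.morphologyEx((gr&(W[...,2]>.007)&(W[...,2]<.018)).astype(np.uint8),cv2.MORPH_OPEN,np.ones((3,3)))
    A.append(W[m>0]);D[n]=(p,W,box,hsv)
P=np.vstack(A);r=cv2.minAreaRect(P[:,:2].astype(np.float32));print(r)
yaw=np.radians(r[2] if r[2]<45 else r[2]-90)
ex=np.array([np.cos(yaw),np.sin(yaw)]);ey=np.array([-ex[1],ex[0]])
# rect centre is (-25,0) in stand
o=np.array(r[0])+.025*ex
print('yaw',np.degrees(yaw),'origin',o)
R=np.eye(3);R[:2,0]=ex;R[:2,1]=ey
def S(X): return (X-np.r_[o,0])@R
from numpy.linalg import svd
rng=np.random.default_rng(0)
for n,(p,W,box,hsv) in D.items():
    X=S(W)
    for nm,(a,b) in dict(work=(-.13,-.01),ref=(.01,.13)).items():
        m=box&(p.min(2)>100)&(X[...,1]>a)&(X[...,1]<b)&(X[...,2]>.06)&(X[...,0]>-.04)&(X[...,2]<.22)
        Q=X[m];best=None
        for _ in range(400):
            q=Q[rng.choice(len(Q),3,False)];nn=np.cross(q[1]-q[0],q[2]-q[0]);nn/=np.linalg.norm(nn)+1e-12
            if abs(nn[1])>.15 : continue
            i=abs((Q-q[0])@nn)<.0025
            if best is None or i.sum()>best.sum(): best=i
        G=Q[best];c=G.mean(0);nn=svd(G-c,full_matrices=False)[2][2];nn*=np.sign(nn[2])
        print(n,nm,len(Q),len(G),'n',nn.round(3),'tilt',np.arctan2(-nn[0],nn[2]).round(4),'dist hinge mm',1e3*((np.array([-.04,0,.05])-c)@nn).round(4),G.min(0).round(3),G.max(0).round(3))
    for lim in (60,):
        dk=(box&(p.max(2)<lim)&(W[...,2]>.03)&(W[...,2]<.2)).astype(np.uint8)
        c,l,s,ct=cv2.connectedComponentsWithStats(dk)
        for i in range(1,c):
            if s[i,4]>20: print(' dark',n,s[i],ct[i].round(1),W[l==i].mean(0).round(4),'S',X[l==i].mean(0).round(4),X[l==i].min(0).round(3),X[l==i].max(0).round(3))
    print(cv2.imwrite(f'pics/crop_{n}.png',cv2.resize(p[210:384,240:430] if n=='scene' else p[215:384,140:330],None,fx=3.4,fy=3.4)[:,:,::-1]))
```

```text
((0.5623456835746765, 0.20382779836654663), (0.27114400267601013, 0.3014647960662842), 5.3318867683410645)
yaw 5.3318867683410645 origin [0.58723751 0.20615092]
scene work 2132 1235 n [-0.143  0.003  0.99 ] tilt 0.1435 dist hinge mm -8.9 [-0.04 -0.13  0.06] [ 0.097 -0.014  0.081]
scene ref 1137 636 n [-0.777 -0.001  0.629] tilt 0.8903 dist hinge mm -8.200000000000001 [-0.04   0.016  0.065] [0.045 0.13  0.167]
 dark scene [362 225   9  12  76] [366.2 230.7] [0.4573 0.1606 0.1442] S [-0.1336 -0.0333  0.1442] [-0.141 -0.044  0.126] [-0.129 -0.023  0.155]
 dark scene [260 248  13  15  47] [264.6 253.9] [0.6764 0.0406 0.0787] S [ 0.0734 -0.1731  0.0787] [ 0.068 -0.192  0.073] [ 0.079 -0.149  0.085]
True
side work 2203 1462 n [-0.143 -0.016  0.99 ] tilt 0.1431 dist hinge mm -12.200000000000001 [-0.04 -0.13  0.06] [ 0.096 -0.014  0.083]
side ref 4336 2974 n [-0.788  0.002  0.615] tilt 0.9081 dist hinge mm -7.4 [-0.04   0.015  0.063] [0.042 0.13  0.166]
 dark side [195 225   9  16  86] [199.4 232.4] [0.6716 0.0432 0.0785] S [ 0.0688 -0.1701  0.0785] [ 0.064 -0.194  0.071] [ 0.075 -0.148  0.082]
 dark side [293 248   7  22 146] [296.  258.8] [0.4523 0.1642 0.1423] S [-0.1382 -0.0292  0.1423] [-0.144 -0.047  0.122] [-0.133 -0.023  0.154]
True
```

View pics/crop_scene.png

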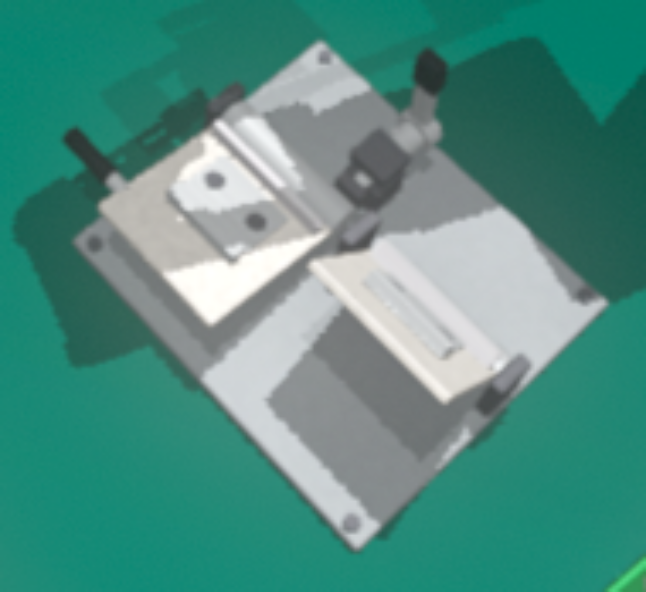

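The crop agrees with the fits. The plate measures 271 x 301 mm at yaw 5.3°, the master tilt is about 0.90 and the work tilt about 0.15-0.2. The handle middle is near world (0.674, 0.042) and the lever grip near (0.455, 0.163). I'll move above the handle and look with the wrist camera.

Request:
send_rows --pt "0 0 -1.3 1 3 0 9.3" --pt "0 0 -2.7 2.1 6.2 0 9.3" --pt "0 0 -4 3.2 9.4 0 9.3" --pt "0 0 -5.3 4.1 12.4 0 9.3" --pt "0 0 -5.3 4.1 12.4 0 9.3" --pt "0 0 -5.3 4.1 12.4 0 9.3"

```text
time_s: 0.6
position: [0.6742, 0.0415, 0.2165]
ee_rot: [[-0.093, 0.996, -0.003], [0.996, 0.093, 0.0], [0.0, -0.003, -1.0]]
ft_force: [-0.6, -0.3, 0.4]
width: 0.093
finger_force: 0.0
```

```bash
cat > w.py <<'E'
import sys
from station import robot
from h import *
n=sys.argv[1]
s=robot.sense()
c=robot.get_calibration('wrist');p,d=robot.camera('wrist')
np.savez(f'pics/{n}.npz',p=p,d=d,K=c['camera_matrix'],T=c['T'])
cv2.imwrite(f'pics/{n}.png',p[:,:,::-1])
print(s['time_s'],s['position'],s['ee_rot'].round(4).tolist(),s['ft_force'],s['width'],(d>0).mean())
E
python3 w.py w1
```

```text
0.6 [0.67420715 0.04147222 0.21653733] [[-0.0932, 0.9956, -0.003], [0.9957, 0.0932, 0.0002], [0.0004, -0.003, -1.0]] [-0.6082915  -0.26140037  0.44668002] 0.09304119230457075 0.9963328043619791
```

View pics/w1.png

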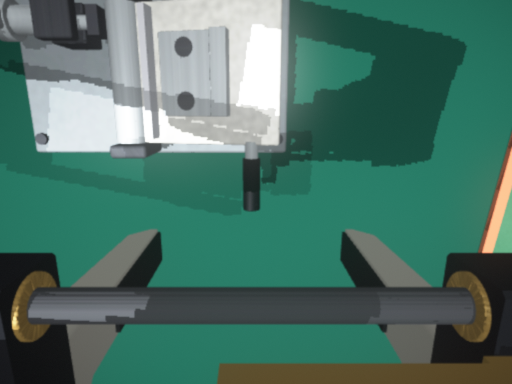

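The wrist view shows the black handle at (252,183), centred between the fingers, with the work panel at upper left. Next I triangulate the handle against the other views and check the bystanders.

Run:
```python
from h import *
R=[]
for n,roi in dict(w1=(150,215,235,268),scene=(244,266,256,278),side=(222,244,190,208)).items():
    p,d,K,T=load(n);W=cloud(p,d,K,T);a,b,c,e=roi
    m=np.zeros(d.shape,bool);m[a:b,c:e]=(p[a:b,c:e].max(2)<(45 if n=='w1' else 60))&(W[a:b,c:e,2]>.04)
    pts=np.argwhere(m)[:,::-1].astype(np.float32);r=cv2.minAreaRect(pts)
    print(n,m.sum(),r,W[m].mean(0).round(4),W[m].max(0).round(4),W[m].min(0).round(4));R.append(ray(*r[0],K,T))
for i,j in ((0,1),(0,2),(1,2)): print(cross(R[i],R[j]))
p,d,K,T=load('scene');W=cloud(p,d,K,T)
for u,v in ((251,138),(202,158),(194,122)): print(W[v,u].round(3))
```

```text
w1 496 ((251.0, 185.5), (47.0, 14.0), 90.0) [0.6731 0.0454 0.08  ] [0.6813 0.1108 0.3828] [0.6648 0.0201 0.0754]
scene 47 ((265.3287048339844, 254.754150390625), (15.683505058288574, 4.236776351928711), 48.01278305053711) [0.6764 0.0406 0.0787] [0.6823 0.0645 0.0849] [0.6692 0.0221 0.0731]
side 86 ((199.4500274658203, 232.1500244140625), (6.008327484130859, 14.546476364135742), 18.434947967529297) [0.6716 0.0432 0.0785] [0.6788 0.065  0.0825] [0.6653 0.0191 0.0713]
(array([0.67296865, 0.03883581, 0.06675695]), np.float64(0.00019201875427792567))
(array([0.67259642, 0.04098681, 0.07710977]), np.float64(0.0005313585644764629))
(array([0.67398246, 0.04092271, 0.075386  ]), np.float64(0.003649929360263546))
[ 0.457 -0.343  0.013]
[ 0.656 -0.292  0.111]
[ 0.585 -0.471  0.056]
```

Request:
send_rows --pt "0 0 0 -0.2 -0.1 4 9.3" --pt "0 0 0 -0.3 -0.1 8 9.3" --pt "0 0 0 -0.3 -0.1 12 9.3" --pt "0 0 0 -0.3 -0.1 15 6" --pt "0 0 0 -0.3 -0.1 16.1 4" --pt "0 0 0 -0.3 -0.1 16.1 3" --pt "0 0 0 -0.3 -0.1 16.1 2.2" --pt "0 0 0 -0.3 -0.1 16.1 1.2" --pt "0 0 0 -0.3 -0.1 16.1 1.2" --pt "0 0 0 -0.3 -0.1 16.1 0.6" --pt "0 0 0 -0.3 -0.1 16.1 0.6" --pt "0 0 0 -0.3 -0.1 16.1 0.6"

```text
time_s: 1.65
position: [0.6738, 0.038, 0.0587]
ee_rot: [[-0.092, 0.996, 0.002], [0.996, 0.092, -0.0], [-0.0, 0.001, -1.0]]
ft_force: [-0.1, -0.3, 0.7]
width: 0.0374
finger_force: 0.0
```

Request:
send_rows --pt "0 0 0 0 0 0 0.6" --pt "0 0 0 0 0 0 0.6" --pt "0 0 0 0 0 0 0.6" --pt "0 0 0 0 0 0 0.6" --pt "0 0 0 0 0 0 0.6" --pt "0 0 0 0 0 0 0.6"

```text
time_s: 2.15
position: [0.6742, 0.038, 0.0577]
ee_rot: [[-0.092, 0.996, 0.002], [0.996, 0.092, 0.0], [-0.0, 0.002, -1.0]]
ft_force: [3.9, 1.2, -2.6]
width: 0.0146
finger_force: 30.0
```

Request:
send_rows --pt "0 0 0 0 -0.1 -0.4 0.6" --pt "0 0 0 0 -0.24 -0.89 0.6" --pt "0 0 0 0 -0.42 -1.43 0.6" --pt "0 0 0 0 -0.63 -1.97 0.6" --pt "0 0 0 0 -0.87 -2.5 0.6" --pt "0 0 0 0 -1.13 -3.0 0.6" --pt "0 0 0 0 -1.42 -3.5 0.6" --pt "0 0 0 0 -1.73 -3.98 0.6" --pt "0 0 0 0 -2.07 -4.45 0.6" --pt "0 0 0 0 -2.43 -4.9 0.6" --pt "0 0 0 0 -2.43 -4.9 0.6" --pt "0 0 0 0 -2.43 -4.9 0.6"

```text
time_s: 3.15
position: [0.6523, 0.036, 0.1089]
ee_rot: [[-0.092, 0.996, 0.008], [0.996, 0.092, 0.0], [-0.0, 0.008, -1.0]]
ft_force: [7.6, 1.6, 2.8]
width: 0.0153
finger_force: 30.0
```

```bash
cat > m.py <<'E'
# panel tilts measured alike in scene and side views: upper-face plane in the stand frame
import sys
from station import robot
from h import *
tag=sys.argv[1]
yaw=np.radians(5.33);o=np.array([.5872,.2062,0])
R=np.array([[np.cos(yaw),-np.sin(yaw),0],[np.sin(yaw),np.cos(yaw),0],[0,0,1]])
rng=np.random.default_rng(0)
s=robot.sense();print(s['time_s'],s['position'].round(4),s['ft_force'].round(1),s['width'])
for n in ('scene','side'):
    p,d=robot.camera(n);c=robot.get_calibration(n);np.savez(f'pics/{n}{tag}.npz',p=p,d=d,K=c['camera_matrix'],T=c['T'])
    cv2.imwrite(f'pics/{n}{tag}.png',p[:,:,::-1])
    X=(cloud(p,d,c['camera_matrix'],c['T'])-o)@R
    for nm,y in (('work',-.075),('ref',.075)):
        m=(abs(X[...,1]-y)<.056)&(X[...,2]>.075)&(X[...,0]>-.03)&(X[...,0]<.08)&(X[...,2]<.2)&(p.min(2)>80)&(d>0)
        Q=X[m];best=np.zeros(len(Q),bool)
        for _ in range(600):
            q=Q[rng.choice(len(Q),3,False)];v=np.cross(q[1]-q[0],q[2]-q[0]);v/=np.linalg.norm(v)+1e-12;v*=np.sign(v[2]+1e-9)
            if abs(v[1])>.1: continue
            h=(np.array([-.04,0,.05])-q[0])@v
            if not -.012<h<-.001: continue      # face lies ~4-8 mm above hinge axis, not the bracket
            i=abs((Q-q[0])@v)<.002
            if i.sum()>best.sum(): best=i
        if not best.any(): print(n,nm,'none',len(Q));continue
        G=Q[best];cc=G.mean(0);v=np.linalg.svd(G-cc,full_matrices=False)[2][2];v*=np.sign(v[2])
        a=np.arctan2(-v[0],v[2]);h=(np.array([-.04,0,.05])-cc)@v
        print(n,nm,len(Q),best.sum(),'tilt %.4f  ny %.3f  hinge %.1f mm  edge x,z'%(a,v[1],h*1e3),G[:,0].max().round(4),np.percentile(G[:,2],99.5).round(4))
E
python3 m.py a
```

```text
3.15 [0.6523 0.036  0.1089] [7.6 1.6 2.8] 0.015297848280470275
scene work 1295 720 tilt 0.6014  ny 0.004  hinge -10.1 mm  edge x,z 0.0717 0.1388
scene ref 914 545 tilt 0.8915  ny 0.002  hinge -8.3 mm  edge x,z 0.0444 0.1653
side work 2318 1534 tilt 0.6073  ny 0.007  hinge -10.3 mm  edge x,z 0.0695 0.1386
side ref 3841 2572 tilt 0.8792  ny 0.007  hinge -11.2 mm  edge x,z 0.043 0.1644
```

Request:
send_rows --pt "0 0 0 0 -0.2 -0.44 0.6" --pt "0 0 0 0 -0.52 -0.88 0.6" --pt "0 0 0 0 -0.86 -1.3 0.6" --pt "0 0 0 0 -1.22 -1.73 0.6" --pt "0 0 0 0 -1.22 -1.73 0.6" --pt "0 0 0 0 -1.22 -1.73 0.6"

```text
time_s: 3.75
position: [0.6385, 0.0347, 0.1253]
ee_rot: [[-0.092, 0.996, 0.004], [0.996, 0.092, 0.0], [-0.0, 0.004, -1.0]]
ft_force: [4.6, 1.5, 2.6]
width: 0.0151
finger_force: 30.0
```

```bash
python3 m.py b
```

```text
3.75 [0.6385 0.0347 0.1253] [4.6 1.5 2.6] 0.015100630733439325
scene work 964 570 tilt 0.7833  ny -0.003  hinge -10.2 mm  edge x,z 0.0558 0.1576
scene ref 905 531 tilt 0.8967  ny -0.001  hinge -7.7 mm  edge x,z 0.0444 0.1654
side work 2180 1464 tilt 0.7918  ny 0.011  hinge -9.3 mm  edge x,z 0.0523 0.1566
side ref 3859 2588 tilt 0.8869  ny 0.009  hinge -10.4 mm  edge x,z 0.0424 0.1644
```

View pics/sideb.png

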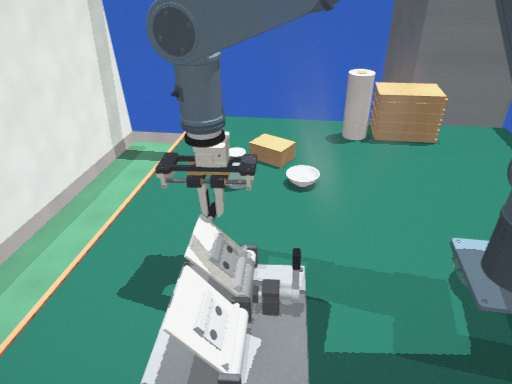

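The side picture shows the gripper holding the handle at (209,210), with the work panel a little less steep than the master. The gap is about 0.095 rad.

Request:
send_rows --pt "0 0 0 0 -0.25 -0.24 0.6" --pt "0 0 0 0 -0.5 -0.47 0.6" --pt "0 0 0 0 -0.73 -0.69 0.6" --pt "0 0 0 0 -0.73 -0.69 0.6" --pt "0 0 0 0 -0.73 -0.69 0.6"

```text
time_s: 4.27
position: [0.6314, 0.034, 0.1317]
ee_rot: [[-0.092, 0.996, 0.004], [0.996, 0.092, 0.0], [-0.0, 0.004, -1.0]]
ft_force: [6.3, 1.4, 2.0]
width: 0.015
finger_force: 30.0
```

```bash
python3 m.py c; python3 m.py c2
```

```text
4.2667 [0.6314 0.034  0.1317] [6.3 1.4 2. ] 0.015028186995959415
scene work 797 468 tilt 0.8698  ny 0.004  hinge -9.0 mm  edge x,z 0.0457 0.1646
scene ref 906 537 tilt 0.8963  ny 0.003  hinge -7.9 mm  edge x,z 0.0445 0.1655
side work 2060 1390 tilt 0.8766  ny 0.014  hinge -8.5 mm  edge x,z 0.0441 0.1635
side ref 3845 2570 tilt 0.8864  ny 0.011  hinge -10.6 mm  edge x,z 0.0428 0.1644
4.3667 [0.6314 0.034  0.1317] [6.7 1.  1.5] 0.014997035846334538
scene work 788 461 tilt 0.8806  ny 0.009  hinge -7.4 mm  edge x,z 0.0457 0.1648
scene ref 911 542 tilt 0.9013  ny 0.003  hinge -7.3 mm  edge x,z 0.0445 0.1655
side work 2070 1407 tilt 0.8758  ny 0.007  hinge -9.2 mm  edge x,z 0.0431 0.1636
side ref 3844 2534 tilt 0.8886  ny 0.015  hinge -10.7 mm  edge x,z 0.0424 0.1644
```

Request:
send_rows --pt "0 0 0 0 -0.1 -0.09 0.6" --pt "0 0 0 0 -0.1 -0.09 0.6" --pt "0 0 0 0 -0.1 -0.09 0.6" --pt "0 0 0 0 -0.1 -0.09 2.5" --pt "0 0 0 0 -0.1 -0.09 4.5" --pt "0 0 0 0 -0.1 -0.09 5" --pt "0 0 0 0 -0.1 -0.09 5" --pt "0 0 0 0 -0.1 -0.09 5" --pt "0 0 0 0 -0.1 -2 5" --pt "0 0 0 0 -0.1 -5 5" --pt "0 0 0 0 -0.1 -9 5" --pt "0 0 0 0 -0.1 -12 5" --pt "0 0 0 0 -0.1 -12 5"

```text
time_s: 5.55
position: [0.6315, 0.0334, 0.2585]
ee_rot: [[-0.092, 0.996, 0.012], [0.996, 0.092, -0.002], [-0.003, 0.011, -1.0]]
ft_force: [0.0, -0.4, 1.1]
width: 0.05
finger_force: 0.0
```

```bash
python3 m.py d; python3 m.py d2;python3 m.py d3
```

```text
5.55 [0.6315 0.0334 0.2585] [ 0.  -0.4  1.1] 0.049994004866706
scene work 767 464 tilt 0.8836  ny 0.003  hinge -8.3 mm  edge x,z 0.0465 0.1658
scene ref 911 543 tilt 0.8943  ny -0.000  hinge -7.9 mm  edge x,z 0.0448 0.1659
side work 2039 1364 tilt 0.8863  ny 0.017  hinge -8.1 mm  edge x,z 0.043 0.1641
side ref 3837 2531 tilt 0.8950  ny 0.008  hinge -9.4 mm  edge x,z 0.0418 0.1645
5.65 [0.6291 0.0337 0.2523] [-0.3 -0.4 -0.9] 0.05022679948494646
scene work 764 462 tilt 0.8776  ny 0.004  hinge -9.0 mm  edge x,z 0.0441 0.165
scene ref 918 536 tilt 0.8957  ny -0.005  hinge -7.5 mm  edge x,z 0.0442 0.1662
side work 2047 1373 tilt 0.8850  ny 0.011  hinge -8.7 mm  edge x,z 0.0425 0.1642
side ref 3829 2538 tilt 0.8874  ny 0.010  hinge -10.4 mm  edge x,z 0.0424 0.1644
5.75 [0.6277 0.0338 0.2493] [ 0.3 -0.8 -0.2] 0.049945753103446594
scene work 762 453 tilt 0.8841  ny -0.004  hinge -8.8 mm  edge x,z 0.0445 0.1651
scene ref 911 537 tilt 0.9040  ny 0.001  hinge -6.9 mm  edge x,z 0.0445 0.1653
side work 2034 1356 tilt 0.8871  ny 0.009  hinge -8.7 mm  edge x,z 0.0426 0.1642
side ref 3844 2557 tilt 0.8832  ny 0.012  hinge -11.1 mm  edge x,z 0.0427 0.1643
```

Request:
send_rows --pt "0 0 0 2.4 -1.4 -1.3 5" --pt "0 0 0 4.8 -2.7 -2.5 5" --pt "0 0 0 7.2 -4.1 -4 5" --pt "0 0 0 9.5 -5.4 -5 5" --pt "0 0 0 9.5 -5.4 -5 5" --pt "0 0 0 9.5 -5.4 -5 5" --pt "0 0 0 9.5 -5.4 -5 5"

```text
time_s: 6.43
position: [0.566, 0.123, 0.2996]
ee_rot: [[-0.093, 0.996, -0.002], [0.996, 0.093, -0.001], [-0.0, -0.002, -1.0]]
ft_force: [0.4, 0.1, -0.6]
width: 0.05
finger_force: 0.0
```

```bash
python3 w.py w2; python3 -c "
from h import *
print(load('w2')[3].round(3))"
```

```text
6.4333 [0.56595727 0.12304663 0.29955677] [[-0.0927, 0.9957, -0.0018], [0.9957, 0.0927, -0.0006], [-0.0004, -0.0019, -1.0]] [ 0.41550427  0.07775075 -0.59318852] 0.050030382028338906 0.9958546956380209
[[ 0.996 -0.09  -0.021  0.559]
 [ 0.093  0.963  0.253  0.193]
 [-0.003 -0.254  0.967  0.466]
 [ 0.     0.     0.     1.   ]]
```

View pics/w2.png

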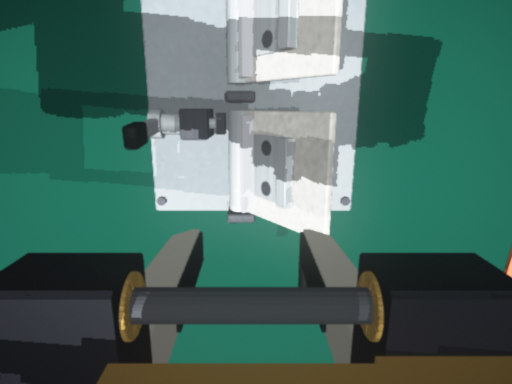

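The wrist view shows the work panel at (290,160), the master panel cut off at the top (295,35), and the lever grip at (135,135). I'll shift left so both panels sit symmetrically in view.

Request:
send_rows --pt "0 0 0 3 0 0 5" --pt "0 0 0 6 0 0 5" --pt "0 0 0 9 0 0 5" --pt "0 0 0 9 0 0 5" --pt "0 0 0 9 0 0 5" --pt "0 0 0 9 0 0 5"

```text
time_s: 6.98
position: [0.5581, 0.2119, 0.2997]
ee_rot: [[-0.092, 0.996, -0.002], [0.996, 0.092, -0.001], [-0.001, -0.002, -1.0]]
ft_force: [-0.2, -0.4, -0.5]
width: 0.05
finger_force: 0.0
```

```bash
cat > mw.py <<'E'
# tilts of both panels from the wrist camera's depth, upper faces only
import sys
from station import robot
from h import *
yaw=np.radians(5.33);o=np.array([.5872,.2062,0])
R=np.array([[np.cos(yaw),-np.sin(yaw),0],[np.sin(yaw),np.cos(yaw),0],[0,0,1]])
rng=np.random.default_rng(1)
for k in range(4):
    c=robot.get_calibration('wrist');p,d=robot.camera('wrist')
    if k==0: np.savez(f'pics/{sys.argv[1]}.npz',p=p,d=d,K=c['camera_matrix'],T=c['T']);cv2.imwrite(f'pics/{sys.argv[1]}.png',p[:,:,::-1])
    X=(cloud(p,d,c['camera_matrix'],c['T'])-o)@R;out=[]
    for y in (-.075,.075):
        m=(abs(X[...,1]-y)<.055)&(X[...,0]>-.02)&(X[...,0]<.08)&(X[...,2]>.07)&(X[...,2]<.2)
        Q=X[m];best=np.zeros(len(Q),bool)
        for _ in range(500):
            q=Q[rng.choice(len(Q),3,False)];v=np.cross(q[1]-q[0],q[2]-q[0]);v/=np.linalg.norm(v)+1e-12;v*=np.sign(v[2]+1e-9)
            if abs(v[1])>.1 or not -.014<(np.array([-.04,0,.05])-q[0])@v<-.001: continue
            i=abs((Q-q[0])@v)<.002
            if i.sum()>best.sum(): best=i
        G=Q[best];cc=G.mean(0);v=np.linalg.svd(G-cc,full_matrices=False)[2][2];v*=np.sign(v[2])
        out+=[len(G),np.arctan2(-v[0],v[2]).round(4),v[1].round(3),(((np.array([-.04,0,.05])-cc)@v)*1e3).round(1),np.percentile(G[:,0],99.5).round(4),np.percentile(G[:,2],99.5).round(4)]
    print('work',*out[:6],' ref',*out[6:])
    # lever grip: dark pixels around it
    m=(X[...,0]<-.12)&(X[...,0]>-.155)&(abs(X[...,1]+.03)<.12)&(X[...,2]>.07)&(p.max(2)<50)&(X[...,2]<.17)
    if k==0 and m.sum(): print('lever grip S',X[m].mean(0).round(4),np.percentile(X[m],3,0).round(4),np.percentile(X[m],97,0).round(4))
s=robot.sense();print(s['time_s'],s['position'],s['ft_force'])
E
python3 mw.py w3; python3 m.py e; python3 m.py e2
```

```text
work 2388 0.8573 0.006 -14.2 0.0398 0.1639  ref 6355 0.8824 0.003 -12.6 0.0393 0.1648
lever grip S [-0.1359 -0.033   0.1409] [-0.1437 -0.0451  0.125 ] [-0.1329 -0.0262  0.1531]
work 2408 0.8574 0.006 -14.3 0.0396 0.1641  ref 6320 0.8838 0.008 -12.8 0.0397 0.1649
work 2464 0.8818 0.03 -10.5 0.0396 0.1641  ref 6379 0.8766 0.005 -13.5 0.0396 0.165
work 2402 0.8582 0.003 -14.2 0.0398 0.164  ref 6366 0.8733 0.0 -13.5 0.0398 0.1648
7.1833 [0.55818873 0.21166913 0.30060333] [-0.28306343  0.15035053  0.32800926]
7.1833 [0.5582 0.2117 0.3006] [-0.3  0.2  0.3] 0.04991146038022033
scene work 758 453 tilt 0.8849  ny 0.007  hinge -8.1 mm  edge x,z 0.0442 0.1657
scene ref 904 517 tilt 0.9008  ny 0.004  hinge -7.4 mm  edge x,z 0.047 0.1659
side work 2074 1369 tilt 0.8746  ny -0.000  hinge -10.8 mm  edge x,z 0.043 0.164
side ref 3805 2546 tilt 0.8869  ny 0.009  hinge -10.4 mm  edge x,z 0.0423 0.1644
7.2833 [0.5581 0.2121 0.3009] [ 0.1 -0.2 -0.9] 0.049812232005000553
scene work 759 452 tilt 0.8961  ny 0.007  hinge -6.4 mm  edge x,z 0.0439 0.1654
scene ref 906 527 tilt 0.9013  ny 0.004  hinge -7.4 mm  edge x,z 0.0446 0.1655
side work 2080 1394 tilt 0.8818  ny 0.014  hinge -8.9 mm  edge x,z 0.0429 0.164
side ref 3814 2538 tilt 0.8912  ny 0.013  hinge -10.2 mm  edge x,z 0.0424 0.1643
```

View pics/w3.png

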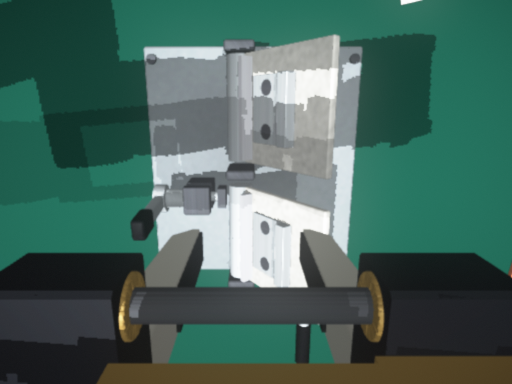

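The wrist view shows both panels nearly parallel: the master's free edge is near column 332, the work edge is partly behind a finger, and the lever grip is at (143,222). At equal tilt the two free edges must be collinear, so I'll check that from a view where both are visible.

Request:
send_rows --pt "0 0 0 -2.2 0 0 5" --pt "0 0 0 -4.5 0 0 5" --pt "0 0 0 -4.5 0 0 5" --pt "0 0 0 -4.5 0 0 5" --pt "0 0 0 -4.5 0 0 5"

```text
time_s: 7.8
position: [0.562, 0.1685, 0.301]
ee_rot: [[-0.092, 0.996, 0.0], [0.996, 0.092, 0.001], [0.001, 0.0, -1.0]]
ft_force: [-0.4, 0.2, 1.0]
width: 0.05
finger_force: 0.0
```

```bash
cat > e.py <<'E'
# collinearity of the two free edges in the wrist view: silhouette column per row from the depth jump
import sys
from station import robot
from h import *
c=robot.get_calibration('wrist');fr=[robot.camera('wrist') for _ in range(4)]
p=fr[0][0];D=np.median([f[1] for f in fr],0);K,T=c['camera_matrix'],c['T']
cv2.imwrite(f'pics/{sys.argv[1]}.png',p[:,:,::-1])
yaw=np.radians(5.33);o=np.array([.5872,.2062,0])
R=np.array([[np.cos(yaw),-np.sin(yaw),0],[np.sin(yaw),np.cos(yaw),0],[0,0,1]])
X=(cloud(p,D,K,T)-o)@R;E={}
for nm,y in (('work',-.075),('ref',.075)):
    pts=[]
    for r in range(384):
        m=(abs(X[r,:,1]-y)<.054)&(X[r,:,2]>.14)&(X[r,:,2]<.175)&(X[r,:,0]>.01)&(X[r,:,0]<.075)
        if m.sum()>5: u=np.flatnonzero(m).max();pts.append((u+.5,r))
    q=np.array(pts,np.float32);med=np.median(q[:,0]);q=q[abs(q[:,0]-med)<15]
    vx,vy,x0,y0=cv2.fitLine(q,cv2.DIST_HUBER,0,.01,.01).ravel();E[nm]=(vx/vy,x0,y0)
    # edge points onto the stand: ray x plane y=const gives a line; report x at edge height .158
    pos=[]
    for r in np.linspace(q[:,1].min()+3,q[:,1].max()-3,5):
        oo,d=ray(x0+(r-y0)*vx/vy,r,K,T);oo=(oo-o)@R;d=d@R;pos.append(oo+d*(.158-oo[2])/d[2])
    print(nm,len(q),'rows',q[:,1].min(),q[:,1].max(),'slope %.4f'%(vx/vy),'x@z.158 mm, y:',[(round(1e3*a[0],2),round(1e3*a[1])) for a in pos])
s=robot.sense();print(s['time_s'],s['position'])
E
python3 e.py w4
```

```text
work 64 rows 169.0 232.0 slope -0.0607 x@z.158 mm, y: [(np.float64(43.71), -24), (np.float64(43.69), -37), (np.float64(43.66), -51), (np.float64(43.64), -65), (np.float64(43.61), -79)]
ref 123 rows 0.0 122.0 slope -0.0587 x@z.158 mm, y: [(np.float64(43.34), 115), (np.float64(43.34), 94), (np.float64(43.34), 71), (np.float64(43.33), 48), (np.float64(43.33), 23)]
8.0 [0.56184537 0.16898942 0.30085018]
```

View pics/w4.png

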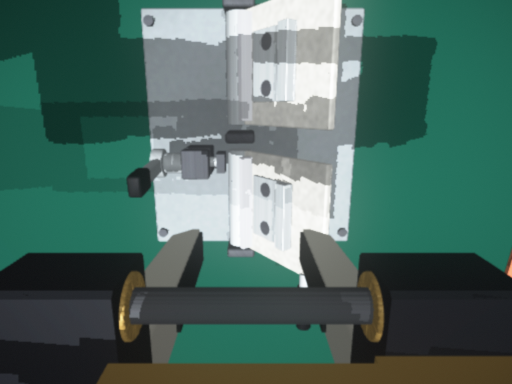

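The two free edges agree to 0.35 mm (about 0.004 rad), so the slope is set. The lever grip is at (138,183). Next I go over the lever.

Request:
send_rows --pt "0 0 0 0 -2.7 1 5" --pt "0 0 0 0 -5.4 3 5" --pt "0 0 0 0 -8.2 6 5" --pt "0 0 0 0 -10.8 9 5" --pt "0 0 0 0 -10.8 10 5" --pt "0 0 0 0 -10.8 10 5" --pt "0 0 0 0 -10.8 10 5"

```text
time_s: 8.58
position: [0.4553, 0.1587, 0.2015]
ee_rot: [[-0.093, 0.996, 0.001], [0.996, 0.093, 0.0], [0.0, 0.001, -1.0]]
ft_force: [0.4, 0.9, 0.3]
width: 0.0503
finger_force: 0.0
```

Run:
```python
from station import robot
from h import *
s=robot.sense();P=s['position']
yaw=np.radians(5.33);o=np.array([.5872,.2062,0])
R=np.array([[np.cos(yaw),-np.sin(yaw),0],[np.sin(yaw),np.cos(yaw),0],[0,0,1]])
c=robot.get_calibration('wrist');p,d=robot.camera('wrist');K,T=c['camera_matrix'],c['T']
X=(cloud(p,d,K,T)-o)@R
print(P,(P-o)@R,s['width'])
m=(abs(X[...,0]+.137)<.03)&(abs(X[...,1]+.04)<.04)&(X[...,2]>.08)&(X[...,2]<.165)
for a in np.arange(.08,.16,.01):
    k=m&(abs(X[...,2]-a)<.005)
    if k.sum()>5: print(a.round(3),k.sum(),np.percentile(X[k],[3,97],0).round(4).tolist())
# two-view check of grip blob centre
u=np.argwhere(m&(p.max(2)<50)&(X[...,2]>.12))[:,::-1];cu=u.mean(0);print(cu,len(u))
q=np.load('pics/sidee.npz') ;r2=ray(296.,258.8,q['K'],q['T'])
pt,g=cross(ray(*cu,K,T),r2);print('two-view grip S',((pt-o)@R).round(4),g)
cv2.imwrite('pics/w5.png',p[:,:,::-1])
```

```text
[0.45534057 0.15870331 0.20152747] [-0.13570136 -0.03504265  0.20152747] 0.05029296675229485
0.08 24 [[-0.1459, -0.0272, 0.0802], [-0.1349, -0.0246, 0.0848]]
0.09 48 [[-0.1456, -0.0275, 0.0853], [-0.1352, -0.0252, 0.0946]]
0.1 57 [[-0.1454, -0.0294, 0.0955], [-0.1342, -0.0261, 0.1045]]
0.11 44 [[-0.1451, -0.0293, 0.1053], [-0.135, -0.0269, 0.1122]]
0.12 17 [[-0.145, -0.0264, 0.1225], [-0.1347, -0.0254, 0.1247]]
0.13 89 [[-0.1465, -0.0279, 0.1253], [-0.1337, -0.0256, 0.1344]]
0.14 104 [[-0.1463, -0.0299, 0.1352], [-0.1332, -0.0265, 0.1447]]
0.15 678 [[-0.1465, -0.048, 0.1472], [-0.1333, -0.0277, 0.1542]]
[245.05964912 201.4       ] 285
two-view grip S [-0.1393 -0.0276  0.1439] 0.002566853626517542
```

Request:
send_rows --pt "0 0 0 -0.2 -0.4 3 5" --pt "0 0 0 -0.2 -0.4 6 5" --pt "0 0 0 -0.2 -0.4 8 5" --pt "0 0 0 -0.2 -0.4 8.8 4" --pt "0 0 0 -0.2 -0.4 8.8 2" --pt "0 0 0 -0.2 -0.4 8.8 0.6" --pt "0 0 0 -0.2 -0.4 8.8 0.6" --pt "0 0 0 -0.2 -0.4 8.8 0.6" --pt "0 0 0 -0.2 -0.4 8.8 0.6" --pt "0 0 0 -0.2 -0.4 8.8 0.6" --pt "0 0 0 -0.2 -0.4 8.8 0.6" --pt "0 0 0 -0.2 -0.4 8.8 0.6"

```text
time_s: 9.63
position: [0.4525, 0.1561, 0.1142]
ee_rot: [[-0.092, 0.996, 0.004], [0.996, 0.092, 0.001], [0.0, 0.004, -1.0]]
ft_force: [3.9, 1.0, 6.1]
width: 0.014
finger_force: 30.0
```

Request:
send_rows --pt "0 0 0 -0.4 0 0.05 0.6" --pt "0 0 0 -0.82 0 0.12 0.6" --pt "0 0 0 -1.35 0 0.26 0.6" --pt "0 0 0 -1.9 0 0.42 0.6" --pt "0 0 0 -2.42 0 0.64 0.6" --pt "0 0 0 -2.92 0 0.89 0.6" --pt "0 0 0 -3.4 0 1.18 0.6" --pt "0 0 0 -3.86 0 1.5 0.6" --pt "0 0 0 -4.3 0 1.86 0.6" --pt "0 0 0 -4.71 0 2.24 0.6" --pt "0 0 0 -4.71 0 2.24 0.6"

```text
time_s: 10.55
position: [0.4571, 0.1079, 0.0917]
ee_rot: [[-0.092, 0.996, 0.004], [0.996, 0.092, -0.001], [-0.002, 0.004, -1.0]]
ft_force: [5.4, -3.6, 5.7]
width: 0.0137
finger_force: 30.0
```

Following the arc well. I continue to the stop: relative to t=0.8, dx = -7.5(sin t-0.717) and dz = 7.5(0.697-cos t).

Request:
send_rows --pt "0 0 0 -0.38 0 0.43 0.6" --pt "0 0 0 -0.72 0 0.87 0.6" --pt "0 0 0 -1.03 0 1.34 0.6" --pt "0 0 0 -1.31 0 1.83 0.6" --pt "0 0 0 -1.54 0 2.34 0.6" --pt "0 0 0 -1.74 0 2.87 0.6" --pt "0 0 0 -1.9 0 3.4 0.6" --pt "0 0 0 -2.02 0 3.96 0.6" --pt "0 0 0 -2.08 0 4.4 0.6" --pt "0 0 0 -2.1 0 4.7 0.6" --pt "0 0 0 -2.1 0 5.0 0.6" --pt "0 0 0 -2.1 0 5.1 0.6" --pt "0 0 0 -2.1 0 5.1 0.6"

```text
time_s: 11.63
position: [0.4593, 0.0853, 0.0407]
ee_rot: [[-0.093, 0.996, 0.004], [0.996, 0.093, -0.004], [-0.005, 0.004, -1.0]]
ft_force: [3.2, -14.0, 5.9]
width: 0.0137
finger_force: 30.0
```

Request:
send_rows --pt "0 0 0 0 0 0 1.5" --pt "0 0 0 0 0 0 3" --pt "0 0 0 0 0 0 3" --pt "0 0 0 0 0 0 3" --pt "0 0 0 0 0 -3 3" --pt "0 0 0 0 0 -7 3" --pt "0 0 0 0 0 -11 3" --pt "0 0 0 0 0 -14 3" --pt "0 0 0 0 0 -14 3" --pt "0 0 0 0 0 -14 3"

```text
time_s: 12.47
position: [0.4575, 0.0883, 0.1808]
ee_rot: [[-0.093, 0.996, 0.003], [0.996, 0.093, -0.0], [-0.0, 0.003, -1.0]]
ft_force: [0.3, -0.5, -0.0]
width: 0.0301
finger_force: 0.0
```

```bash
python3 m.py f
python3 - <<'E'
from h import *
o=np.array([.5872,.2062,0]);yaw=np.radians(5.33)
R=np.array([[np.cos(yaw),-np.sin(yaw),0],[np.sin(yaw),np.cos(yaw),0],[0,0,1]])
for n in ('scenef','sidef'):
    p,d,K,T=load(n);X=(cloud(p,d,K,T)-o)@R
    m=(abs(X[...,0]+.138)<.012)&(X[...,1]<-.04)&(X[...,1]>-.14)&(X[...,2]>.03)&(X[...,2]<.17)
    print(n,m.sum())
    for y in np.arange(-.13,-.04,.01):
        k=m&(abs(X[...,1]-y)<.005)
        if k.sum(): print(y.round(3),k.sum(),np.percentile(X[k][:,2],[5,50,95]).round(4),p[k].mean(0).round())
E
```

```text
12.4667 [0.4575 0.0883 0.1808] [ 0.3 -0.5 -0. ] 0.03011322645359655
scene work 763 447 tilt 0.8847  ny -0.001  hinge -8.3 mm  edge x,z 0.0458 0.1651
scene ref 913 550 tilt 0.8989  ny 0.001  hinge -7.3 mm  edge x,z 0.0448 0.166
side work 2047 1348 tilt 0.8827  ny 0.001  hinge -9.6 mm  edge x,z 0.0428 0.1641
side ref 3850 2573 tilt 0.8830  ny 0.012  hinge -11.1 mm  edge x,z 0.0426 0.1642
scenef 215
-0.12 11 [0.0772 0.088  0.0926] [46. 75. 69.]
-0.11 32 [0.0743 0.0893 0.096 ] [51. 64. 62.]
-0.1 29 [0.0721 0.0868 0.0903] [52. 63. 61.]
-0.09 30 [0.0691 0.0838 0.089 ] [63. 71. 70.]
-0.08 25 [0.0657 0.0769 0.0826] [126. 131. 131.]
-0.07 25 [0.066  0.0757 0.0795] [128. 133. 133.]
-0.06 23 [0.0645 0.0728 0.0758] [131. 134. 135.]
-0.05 25 [0.0607 0.0702 0.0738] [125. 129. 130.]
sidef 256
-0.12 8 [0.0875 0.0932 0.0947] [60. 83. 80.]
-0.11 32 [0.0866 0.0923 0.0942] [46. 61. 59.]
-0.1 40 [0.086  0.0885 0.0917] [44. 56. 55.]
-0.09 43 [0.0758 0.0853 0.0881] [53. 66. 65.]
-0.08 32 [0.0779 0.081  0.083 ] [143. 150. 152.]
-0.07 27 [0.0753 0.0774 0.0798] [152. 158. 161.]
-0.06 31 [0.0725 0.0748 0.0772] [158. 164. 167.]
-0.05 31 [0.0697 0.072  0.0742] [155. 162. 164.]
```

The lever stopped short at about 1.26 rad because the pads slipped on the grip. I'll press it down to the stop with closed fingers.

Request:
send_rows --pt "0 0 0 0 0 2 0" --pt "0 0 0 0 0 4 0" --pt "0 0 0 0 0 6 0" --pt "0 0 0 0 0 7.5 0" --pt "0 0 0 0 0 8.2 0" --pt "0 0 0 0 0 8.6 0" --pt "0 0 0 0 0 9 0" --pt "0 0 0 0 0 9.4 0" --pt "0 0 0 0 0 9.8 0" --pt "0 0 0 0 0 10.1 0" --pt "0 0 0 0 0 10.4 0" --pt "0 0 0 0 0 10.6 0" --pt "0 0 0 0 0 10.6 0"

```text
time_s: 13.65
position: [0.458, 0.0877, 0.0747]
ee_rot: [[-0.093, 0.996, 0.002], [0.996, 0.093, -0.001], [-0.001, 0.002, -1.0]]
ft_force: [-1.8, -3.0, 12.3]
width: 0.0002
finger_force: 6.0
```

Contact with 12 N. I'll press further in small steps and watch for the stop.

Request:
send_rows --pt "0 0 0 0 0 0.1 0" --pt "0 0 0 0 0 0.2 0" --pt "0 0 0 0 0 0.3 0" --pt "0 0 0 0 0 0.3 0" --pt "0 0 0 0 0 0.3 0"

```text
time_s: 14.07
position: [0.4581, 0.0876, 0.0741]
ee_rot: [[-0.093, 0.996, 0.004], [0.996, 0.093, -0.001], [-0.002, 0.004, -1.0]]
ft_force: [-9.9, -2.8, 35.7]
width: 0.0005
finger_force: 17.7
```

That is the stop: the force climbed while the lever barely moved. Now I retreat, then go to the viewing pose to check both panels and the lever.

Request:
send_rows --pt "0 0 0 0 0 -1 0" --pt "0 0 0 0 0 -4 0" --pt "0 0 0 0 0 -8 0" --pt "0 0 0 0 0 -12 2" --pt "0 0 0 1 1 -16 5" --pt "0 0 0 3 4 -19 5" --pt "0 0 0 5 7 -22 5" --pt "0 0 0 7 10 -22.9 5" --pt "0 0 0 7 10.8 -22.9 5" --pt "0 0 0 7 10.8 -22.9 5" --pt "0 0 0 7 10.8 -22.9 5" --pt "0 0 0 7 10.8 -22.9 5"

```text
time_s: 15.07
position: [0.5567, 0.1675, 0.2982]
ee_rot: [[-0.092, 0.996, -0.003], [0.996, 0.092, -0.0], [0.0, -0.003, -1.0]]
ft_force: [-0.8, -0.7, 0.3]
width: 0.0498
finger_force: 0.0
```

```bash
python3 e.py w6; python3 m.py g
python3 - <<'E'
from h import *
o=np.array([.5872,.2062,0]);yaw=np.radians(5.33)
R=np.array([[np.cos(yaw),-np.sin(yaw),0],[np.sin(yaw),np.cos(yaw),0],[0,0,1]])
p,d,K,T=load('sideg');X=(cloud(p,d,K,T)-o)@R
m=(abs(X[...,0]+.138)<.012)&(X[...,2]>.03)&(X[...,2]<.17)
for y in np.arange(-.13,-.04,.01):
    k=m&(abs(X[...,1]-y)<.005)
    if k.sum(): print(y.round(3),k.sum(),np.percentile(X[k][:,2],[5,50,95]).round(4))
p,d,K,T=load('sceneg');W=cloud(p,d,K,T)
for u,v in ((251,138),(202,158),(194,122)): print(W[v,u].round(3))
E
```

```text
work 67 rows 169.0 235.0 slope -0.0621 x@z.158 mm, y: [(np.float64(43.26), -24), (np.float64(43.3), -38), (np.float64(43.33), -52), (np.float64(43.37), -66), (np.float64(43.4), -81)]
ref 122 rows 0.0 121.0 slope -0.0633 x@z.158 mm, y: [(np.float64(42.84), 114), (np.float64(42.86), 93), (np.float64(42.88), 71), (np.float64(42.91), 48), (np.float64(42.93), 24)]
15.2667 [0.55713516 0.16720429 0.29929317]
15.2667 [0.5571 0.1672 0.2993] [-0.2 -0.4  0.3] 0.04990404650004699
scene work 760 450 tilt 0.8914  ny 0.008  hinge -7.0 mm  edge x,z 0.0445 0.1655
scene ref 906 540 tilt 0.8896  ny -0.006  hinge -7.9 mm  edge x,z 0.0445 0.1654
side work 2074 1392 tilt 0.8823  ny 0.010  hinge -9.1 mm  edge x,z 0.0428 0.1638
side ref 3802 2541 tilt 0.8907  ny 0.012  hinge -10.1 mm  edge x,z 0.0424 0.1645
-0.12 16 [0.0723 0.0743 0.0762]
-0.11 27 [0.0722 0.0739 0.0763]
-0.1 26 [0.0709 0.073  0.0745]
-0.09 38 [0.0605 0.0705 0.0736]
-0.08 24 [0.0677 0.0689 0.0697]
-0.07 21 [0.0673 0.0689 0.0701]
-0.06 26 [0.0661 0.068  0.0696]
-0.05 24 [0.0656 0.0668 0.0687]
[ 0.456 -0.345  0.011]
[ 0.655 -0.294  0.108]
[ 0.585 -0.47   0.058]
```

View pics/w6.png

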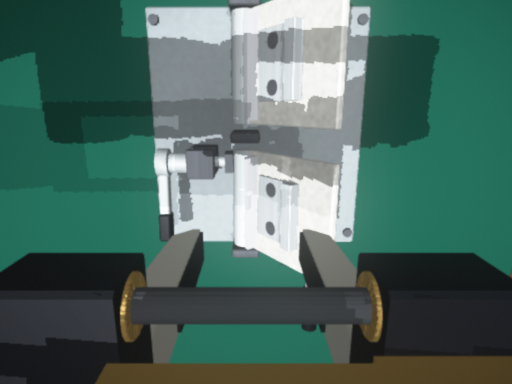

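The lever lies flat at (165,200) with a slope of about 0.07, so it is at its 1.5 stop. The free edges are collinear to about 0.4 mm, and the master panel and bystanders have not moved.

```bash
python3 -c "
from station import robot
print(robot.sign_off())"
```

```text
the job is handed in; nothing more can be done
None
```

The job is handed in: the work panel matches the master panel's slope to about 0.005 rad by the last camera check, the cam lever is fully down at its stop, and the master panel and bystanders measured unmoved (about 15 s used).

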